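# Change over the instrument trays

## Task

Change over the instrument trays with a fingertip, gripping and lifting nothing: first push the used tray with the orange lip, which was left part-way out, fully home into its rack. Then hook a fingertip behind the blue lip of the clean tray, draw it out along its rails all the way to its stop, and let go. Push and pull gently, keep the used tray shut and the instruments in their trays, and leave everything else on the bench where it is.

Things in the scene. Friction and masses are not known exactly. Their poses are not given: they have to be found in the camera images.
- used_rack: rack of the used tray: black sheet-steel rack, 200 deep (x) x 160 wide (y) x 62 high mm, fixed to the bench. Origin: centre of its underside. x points into the rack; the tray comes out along -x. With the tray home its front still sticks out: the lip's front face is 170 mm before the origin, and 62 mm behind the lip are open from above.
- used_tray (a joint): used tray, orange lip: steel tray 250 x 132 mm on level rails, floor top 12 mm above the bench, sides up to 30 mm. Behind the lip an empty bay 68 mm long, to a low bead (22 mm above the bench); instruments lie behind the bead. Value in m: 0 = fully home, 0.12 = out against its stop; starts 0.06 to 0.095 out. About 1.5 N of friction; stays where left.
- used_lip (a point): middle of the top edge of the orange lip at the tray's front: upright, 8 mm thick, 132 mm wide, from the tray floor (12 mm) to 52 mm above the bench. Moves with the tray; axes as the rack's: x into the rack (towards the tray's back), y along the lip, z up.
- clean_rack: rack of the clean tray: black sheet-steel rack, 200 deep (x) x 160 wide (y) x 62 high mm, fixed to the bench. Origin: centre of its underside. x points into the rack; the tray comes out along -x. With the tray home its front still sticks out: the lip's front face is 170 mm before the origin, and 62 mm behind the lip are open from above.
- clean_tray (a joint): clean tray, blue lip: steel tray 250 x 132 mm on level rails, floor top 12 mm above the bench, sides up to 30 mm. Behind the lip an empty bay 68 mm long, to a low bead (22 mm above the bench); instruments lie behind the bead. Value in m: 0 = fully home, 0.12 = out against its stop; starts 0 to 0.012 out. About 1.5 N of friction; stays where left.
- clean_lip (a point): middle of the top edge of the blue lip at the tray's front: upright, 8 mm thick, 132 mm wide, from the tray floor (12 mm) to 52 mm above the bench. Moves with the tray; axes as the rack's: x into the rack (towards the tray's back), y along the lip, z up.
- used_clippers_mid (a point): clippers with red grip, 85 x 16 x 11 mm, loose in the used tray; point: its centre
- used_tweezers_mid (a point): steel tweezers 90 x 12 x 9 mm, loose in the used tray; point: its centre
- clean_tweezers_mid (a point): steel tweezers 90 x 12 x 9 mm, loose in the clean tray, hidden under the rack roof at first; point: its centre
- clean_scaler_mid (a point): scaler with green grip, 83 x 10 x 10 mm, loose in the clean tray, hidden under the rack roof at first; point: its centre
- jar_mid (a point): small amber jar with white label and cap, 48 mm wide, 55 mm high, loose on the roof of the used rack, near its middle; point: its centre
- bottle_mid (a point): white bottle with blue cap, 60 mm wide, 170 mm high, loose on the bench to the left; point: its centre
- bowl_mid (a point): steel bowl, 110 mm wide, 35 mm high, loose on the bench to the right; point: its centre
- mug_mid (a point): blue mug, 80 mm wide, 90 mm high, loose on the bench to the right; point: its centre

How it is judged:
By the outcome, as a careful person would: the job done as asked, in the order asked, and still so for the second after the job is handed in, with the robot touching nothing.
It also fails if it takes over 54 s, if anything falls off the work surface, if the arm or the gripper's body presses on something with over 40 N, if the wrist force passes 120 N, or if a joint passes its speed limit or range.

## Robot

A 6-joint arm with a two-finger parallel gripper is mounted at the origin on the work surface. World frame = base frame: x ahead of the robot, y to its left, z up, the work surface at z = 0. Lengths are in m, angles in degrees, forces in N, time in s.
With the tool pointing down it reaches from about 0.375 to 0.9 m from the base axis. Payload 3.1 kg.
Tool frame: the origin (TCP) lies between the finger pads; the fingertips stand 22 mm ahead of it and the grasp point (between the pads) lies 3 mm ahead of it (bot.tip_extent is the distance from the TCP to the fingertips, in m); y points along the fingers, z is the direction in which the jaws open and shut, and the axes are right-handed (so a half turn about y gives the same grasp; the last joint's range is limited). The gripper opens to 87 mm and grips with 3 to 60 N. Pads are 19 mm wide; open, the fingers measure 117 mm over their backs; the gripper's body (75 mm by 190 mm) begins 51 mm behind the grasp point.
Start: joints at [-73.94, 30.224, 82.088, -0, 67.689, -10.227], TCP at [0.277, -0.56, 0.245] pointing down, gripper open.
Joint ranges: [-176.69, 176.69], [-43.24, 126.21], [12.49, 139.97], [-82, 262], [0, 151.66], [-163.58, 163.58]. Speed limits (degrees/s): [159.86, 159.86, 180, 180, 180, 180].

## Interface

Orientations are given as a 3x3 rotation matrix whose columns are the frame's x, y, z axes.
In Python, from rig import bot, eyes, models gives the robot as it stands. The module is installed in compiled form; this text tells all that it offers.
- The arm moves only by the tool arm_command, never from a script. Its arguments are lists of equal length, an entry for each row: "translation": the shift along the tool's x, y, z each as a share of 0.08 m, from -1 to 1, a list of three; "rotation": the turn, a rotation vector about the tool's x, y, z each as a share of 60 degrees, from -1 to 1, a list of three; "grip": the closure, from -1 (fully open) to 1 (shut), so that 0 is half open. In form: {"translation": [[x, y, z], ...], "rotation": [[rx, ry, rz], ...], "grip": [grip, ...]}. A call has 1 to 5 rows; each row is the pose to reach, as a shift and turn from the pose commanded when the call began, along the tool's axes at that moment; what a row does not reach only later rows make up. A row lasts 1/10 s, in which the tool goes at most 50 mm and 8.59 degrees, less where a joint would pass 70% of its speed; a pose out of reach is approached as far as the arm can. A call with a number of a shift or a turn outside -1 to 1 is refused whole. A call with a gripper value outside its range is refused whole. The fingers move at their own pace and stop on an object; the grip force is fixed at half the most. Time passes only in rows, so rows that repeat a pose let the fingers close. It gives the time, the measured TCP pose, the force and the opening at its end, in the units of the state.
- bot.read_state(): the state, without advancing time (a new reading comes with each control period).
- eyes.capture(name): name is "side" or "top"; returns a dict with "image" (480x640x3 uint8, blue, green, red), "mtx" (3x3 intrinsics, pixels), "dist_coeffs" ([k1, k2, p1, p2, k3] as OpenCV has them; the pictures are not rectified), "rvec" (rotation vector, rad) and "tvec" (3), from world to camera coordinates, as OpenCV has them. Camera axes: x right, y down, z forward; pixel columns grow to the right and rows downward; lengths in m; the calibration is good to about 2 mm. A picture is of the moment at which its call begins. There is no depth.
- bot.hand_in(): hands the job in, once; it reports no verdict.
Trained networks look in the newest picture that a camera, given by its name, has taken for a name from the list of things; names that differ only in an ending like _2 or _b are one class to them, and where a whole thing is asked for, a point or a joint stands for the part that bears it (a point fixed in the world has none). Each returns a list of dicts, best first, with "conf" (0 to 1); they miss things now and then, are a little off and sometimes report something else, mostly with a low value. They report only what shows in the picture. A call takes as long as a camera call.
- models.recognise(camera, thing): "extent" ([left, top, right, bottom] as shares, 0 to 1, of the picture: columns of its width, rows of its height, round what is visible of it).
- models.spot_point(camera, thing): "point" ([column, row] as shares, 0 to 1, of the picture: columns of its width, rows of its height: a listed point, or the origin of a listed thing).
The state is a dict: "time_s": time; "joint_positions": joint angles; "qvel": joint speeds; "tau": joint torques, N m; "position": TCP position; "tcp_rot": TCP orientation; "force": force on the tool from outside, world axes, zero at the start; "moment": the same for the moment, N m; "opening": opening from 0.0 (shut) to 1.0 (fully open).
Only numpy, scipy, OpenCV 4.12 (cv2) and the standard library are available. Lean on these libraries where they do the work, as an engineer would, in place of code of your own. Each camera call takes 0.05 s, during which the arm holds its last target. There are 200 camera calls.

## Working session

There is one attempt and no reset: what is moved stays moved. The work goes in short steps, Python scripts to look and compute and a tool call to move; the robot and the scene stay as the last step left them, time stands still between calls to the robot, and variables do not carry over. Pictures are saved under pics/ and viewed, about 8 in all and at most 12, crops included, and the job is handed in when it is done.

Besides the shell and the picture viewer there is one more tool, called after ">>>" as name(argument=value, ...), one argument or row to a line, values as JSON. arm_command: Moves the arm, as the interface text tells. Shift numbers are shares of 0.08 m and turn numbers shares of 60 degrees, none past 1 either way. Its arguments: {"type":"object","properties":{"translation":{"type":"array"},"rotation":{"type":"array"},"grip":{"type":"array"}},"required":["translation","rotation","grip"]}

```bash
mkdir -p pics; cat > h.py <<'E'
import numpy as np, cv2
from rig import bot, eyes, models
def cap(n,save=None):
    c=eyes.capture(n); c={k:(np.array(v) if k!='image' else v) for k,v in c.items()}
    if save: cv2.imwrite(f'pics/{save}.png',c['image'])
    return c
def ray(c,px):
    R,_=cv2.Rodrigues(c['rvec'].astype(float)); t=c['tvec'].reshape(3)
    u=cv2.undistortPoints(np.array([[px]],float),c['mtx'],c['dist_coeffs'])[0,0]
    return -R.T@t, R.T@np.array([u[0],u[1],1])
def atz(c,px,z):
    o,d=ray(c,px); return o+d*(z-o[2])/d[2]
def proj(c,p):
    return cv2.projectPoints(np.array(p,float).reshape(-1,3),c['rvec'],c['tvec'],c['mtx'],c['dist_coeffs'])[0].reshape(-1,2)
def tri(c1,p1,c2,p2):
    o1,d1=ray(c1,p1);o2,d2=ray(c2,p2)
    s=np.linalg.lstsq(np.c_[d1,-d2],o2-o1,rcond=None)[0]
    a=o1+d1*s[0];b=o2+d2*s[1]; return (a+b)/2,np.linalg.norm(a-b)
E
python3 - <<'E'
from h import *
c={n:cap(n,n+'0') for n in('top','side')}
Z=dict(used_lip=.052,clean_lip=.052,used_rack=0,clean_rack=0,jar_mid=.0895,used_clippers_mid=.018,used_tweezers_mid=.017,bottle_mid=.085,bowl_mid=.017,mug_mid=.045)
for k,z in Z.items():
    for n in c:
        for r in models.spot_point(n,k)[:2]:
            px=np.array(r['point'])*[640,480]
            print(k,n,round(r['conf'],2),px.round(),atz(c[n],px,z).round(3))
s=bot.read_state();print(s)
E
```

```text
used_lip top 0.9 [381. 274.] [ 0.472 -0.177  0.052]
used_lip side 0.69 [401. 229.] [ 0.482 -0.187  0.052]
clean_lip top 0.75 [246. 252.] [0.538 0.156 0.052]
clean_lip side 0.81 [275. 297.] [0.546 0.157 0.052]
used_rack top 0.6 [380. 184.] [ 0.711 -0.19   0.   ]
used_rack side 0.87 [332. 199.] [ 0.703 -0.177  0.   ]
used_rack side 0.34 [336. 162.] [ 0.801 -0.29   0.   ]
clean_rack top 0.87 [256. 186.] [0.715 0.134 0.   ]
clean_rack side 0.86 [235. 260.] [0.721 0.136 0.   ]
clean_rack side 0.61 [334. 194.] [ 0.713 -0.192  0.   ]
jar_mid top 0.85 [390. 174.] [ 0.717 -0.206  0.089]
jar_mid side 0.62 [336. 160.] [ 0.734 -0.221  0.09 ]
used_clippers_mid top 0.56 [371. 213.] [ 0.631 -0.16   0.018]
used_clippers_mid side 0.55 [347. 211.] [ 0.635 -0.161  0.018]
used_tweezers_mid top 0.5 [394. 217.] [ 0.619 -0.221  0.017]
bottle_mid top 0.97 [147. 288.] [0.452 0.397 0.085]
bottle_mid side 0.72 [204. 394.] [0.459 0.401 0.085]
bowl_mid top 0.84 [490. 294.] [ 0.414 -0.459  0.017]
bowl_mid top 0.31 [248. 251.] [0.544 0.156 0.017]
mug_mid top 0.86 [489. 209.] [ 0.63  -0.462  0.045]
mug_mid side 0.8
[... 165 characters left out ...]
  8.20873229e+01, -1.30444688e-03,
        6.76905205e+01, -1.02276533e+01]), 'qvel': array([-0.1197405 ,  0.05360393, -0.00658932,  0.05588441,  0.03966179,
       -0.03989364]), 'tau': array([-1.55795187e-03, -4.40030515e+01, -1.76987886e+01,  6.32582442e-02,
        5.05793304e-02, -1.26004926e-05]), 'position': array([ 0.27679748, -0.56033407,  0.24454185]), 'tcp_rot': array([[-8.96586860e-01, -3.06392055e-05,  4.42867928e-01],
       [-4.42867929e-01,  3.02969356e-05, -8.96586859e-01],
       [ 1.40531679e-05, -9.99999999e-01, -4.07329558e-05]]), 'force': array([-0.04732893,  0.9207898 ,  0.82073151]), 'moment': array([0.09824659, 0.02965099, 0.05695933]), 'opening': 1.0015473253261304}
```

View pics/top0.png

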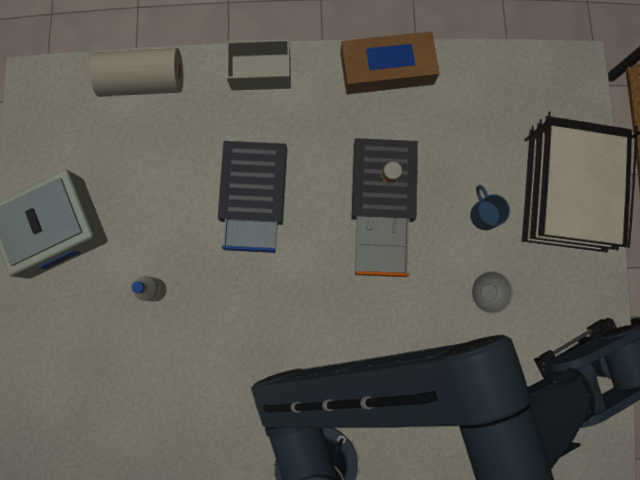

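View pics/side0.png

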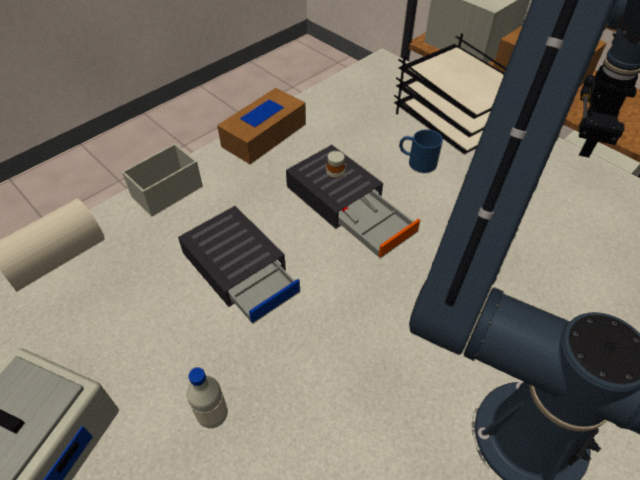

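The top view shows the orange lip at about (381,274) and the blue lip at about (248,250). The networks agree with both, and the bays are clear. I'll refine the lip and rack poses with a silhouette fit.

```bash
cat >> h.py <<'E'
from scipy.optimize import minimize
def box(x,y,yaw,x0,x1,w,z0,z1):
    cs,sn=np.cos(yaw),np.sin(yaw)
    return np.array([[x+cs*a-sn*b,y+sn*a+cs*b,z] for a in(x0,x1) for b in(-w/2,w/2) for z in(z0,z1)])
def lipmask(c,col,near):
    hsv=cv2.cvtColor(c['image'],cv2.COLOR_BGR2HSV)
    lo,hi=((5,150,80),(20,255,255)) if col=='o' else ((105,150,60),(130,255,255))
    m=cv2.inRange(hsv,lo,hi)
    k,l,st,ce=cv2.connectedComponentsWithStats(m)
    ok=[i for i in range(1,k) if np.linalg.norm(ce[i]-near)<25 and st[i,4]>20]
    return (np.isin(l,ok)*255).astype(np.uint8)
def fit(cs,ms,p0,dims,hull=False):
    S=4
    ms=[cv2.resize(m,None,fx=S,fy=S,interpolation=cv2.INTER_LINEAR)>127 for m in ms]
    def cost(p):
        e=0
        for c,m in zip(cs,ms):
            h=cv2.convexHull((((proj(c,box(*p,*dims))+.5)*S-.5)*16).astype(np.int32))
            b=np.zeros(m.shape,np.uint8);cv2.fillConvexPoly(b,h,1,shift=4);b=b>0
            e+=1-(b&m).sum()/(b|m).sum()
        return e
    p0=np.array(p0); sx=p0+np.array([[0,0,0],[.012,0,0],[0,.012,0],[0,0,.1]])
    r=minimize(cost,p0,method='Nelder-Mead',options=dict(initial_simplex=sx,xatol=1e-4,fatol=1e-4))
    return r.x,r.fun
def fitlip(cs,col,p):
    # p: lip top-edge centre x,y,yaw
    ms=[lipmask(c,col,proj(c,[p[0],p[1],.035])[0]) for c in cs]
    return fit(cs,ms,p,(-.004,.004,.132,.012,.052))
E
python3 - <<'E'
from h import *
cs=[cap('top'),cap('side')]
for nm,col,p,rk in(('used','o',(.475,-.18,0),(.708,-.182)),('clean','b',(.541,.156,-.1),(.718,.135))):
    for sub in (cs,cs[:1],cs[1:]):
        r,f=fitlip(sub,col,p); print(nm,r.round(4),'yawdeg',np.degrees(r[2]).round(2),round(f,3))
    r=fitlip(cs,col,p)[0]
    ms=[]
    for c in cs:
        g=c['image'].max(2); roi=np.zeros(g.shape,np.uint8)
        cv2.fillConvexPoly(roi,cv2.convexHull(proj(c,box(*rk,r[2],-.12,.12,.20,0,.062)).astype(np.int32)),255)
        m=((g<75)*255).astype(np.uint8)&roi
        m=cv2.morphologyEx(m,cv2.MORPH_OPEN,np.ones((3,3)))
        h=cv2.convexHull(cv2.findNonZero(m)); m=cv2.fillConvexPoly(np.zeros_like(m),h,255); ms.append(m)
    for i in (slice(0,2),slice(0,1),slice(1,2)):
        k,f=fit(cs[i],ms[i],(*rk,r[2]),(-.1,.1,.16,0,.062))
        d=np.array([np.cos(k[2]),np.sin(k[2])]); v=r[:2]-k[:2]
        print(' rack',k.round(4),np.degrees(k[2]).round(2),round(f,3),'q',(-v@d-.166).round(4),'lat',(v@[-d[1],d[0]]).round(4))
E
```

```text
used [ 0.4772 -0.1784 -0.0644] yawdeg -3.69 0.511
used [ 0.4762 -0.1799 -0.0519] yawdeg -2.97 0.346
used [ 0.4788 -0.176  -0.0516] yawdeg -2.95 0.118
 rack [ 0.7154 -0.196  -0.0685] -3.92 0.076 q 0.0729 lat 0.0013
 rack [ 0.7142 -0.1967 -0.068 ] -3.89 0.014 q 0.0717 lat 0.0022
 rack [ 0.7197 -0.1958 -0.0655] -3.75 0.042 q 0.0771 lat 0.0015
clean [ 0.5499  0.1557 -0.0775] yawdeg -4.44 1.293
clean [ 0.5484  0.1549 -0.1209] yawdeg -6.93 0.538
clean [ 0.5561  0.1522 -0.0436] yawdeg -2.5 0.739
 rack [ 0.7179  0.1397 -0.0783] -4.49 0.075 q 0.0027 lat 0.0028
 rack [ 0.7167  0.1386 -0.0798] -4.57 0.014 q 0.0017 lat 0.0037
 rack [ 0.7217  0.1406 -0.0804] -4.61 0.033 q 0.0065 lat 0.0012
```

```bash
cat >> h.py <<'E'
from scipy.spatial.transform import Rotation as Ro
def plan(pts,yaw):
    "pts world TCP targets, tool x = -rack x"
    s=bot.read_state();R=np.array(s['tcp_rot']);p=np.array(s['position'])
    X=np.array([-np.cos(yaw),-np.sin(yaw),0]);Y=np.array([0,0,-1.]);T=np.c_[X,Y,np.cross(X,Y)]
    rv=np.degrees((Ro.from_matrix(R.T@T)).as_rotvec())/60
    print('t',s['time_s'],'pos',p.round(4),'F',np.round(s['force'],2),'rot',rv.round(4))
    for q in pts: print((R.T@(np.array(q)-p)/.08).round(3))
def along(rack,yaw,a,z,lat=0):
    "world point at a along rack x from rack origin"
    return np.array([rack[0]+a*np.cos(yaw)-lat*np.sin(yaw),rack[1]+a*np.sin(yaw)+lat*np.cos(yaw),z])
U=((.7160,-.1955),-.068);C=((.7179,.1393),-.0795)
E
python3 - <<'E'
from h import *
g=along(*U,-.30,.12); print(g)
plan([g],U[1])
E
```

```text
[ 0.41669333 -0.17511572  0.12      ]
t 1.2 pos [ 0.2768 -0.5603  0.2445] F [-0.07  0.25 -0.14] rot [0.     0.5031 0.    ]
[-3.7    1.557 -3.543]
```

>>> arm_command(
  translation=[
    [-0.3,0,-0.3],
    [-0.6,0,-0.6],
    [-0.92,0,-0.88],
    [-0.92,0,-0.88],
  ],
  rotation=[
    [0,0.14,0],
    [0,0.28,0],
    [0,0.42,0],
    [0,0.503,0],
  ],
  grip=[1,1,1,1],
)

```text
time_s: 1.6
position: [0.3125, -0.4598, 0.2444]
tcp_rot: [[-0.998, -0.001, -0.069], [0.069, 0.005, -0.998], [0.001, -1.0, -0.005]]
force: [-1.3, -0.6, -0.9]
opening: 0.72
```

```bash
python3 - <<'E'
from h import *
plan([along(*U,-.30,.12)],U[1])
E
```

```text
t 1.6 pos [ 0.3125 -0.4598  0.2444] F [-1.3  -0.63 -0.88] rot [ 0.0043 -0.0015  0.0009]
[-1.053  1.57  -3.633]
```

>>> arm_command(
  translation=[
    [-0.1,0,-0.5],
    [-0.3,0,-1],
    [-0.3,0,-1],
  ],
  rotation=[
    [0,0,0],
    [0,0,0],
    [0,0,0],
  ],
  grip=[1,1,1],
)

```text
time_s: 1.9
position: [0.3417, -0.3811, 0.2443]
tcp_rot: [[-0.998, -0.001, -0.064], [0.064, 0.005, -0.998], [0.001, -1.0, -0.005]]
force: [0.0, 0.3, 0.2]
opening: 0.447
```

>>> arm_command(
  translation=[
    [-0.1,0,-0.5],
    [-0.3,0,-1],
    [-0.3,0,-1],
  ],
  rotation=[
    [0,0,0],
    [0,0,0],
    [0,0,0],
  ],
  grip=[1,1,1],
)

```text
time_s: 2.2
position: [0.3709, -0.304, 0.2445]
tcp_rot: [[-0.998, -0.001, -0.064], [0.064, 0.003, -0.998], [0.001, -1.0, -0.003]]
force: [-0.9, -0.1, 0.1]
opening: 0.174
```

>>> arm_command(
  translation=[
    [-0.1,0,-0.5],
    [-0.3,0,-1],
    [-0.3,0,-1],
  ],
  rotation=[
    [0,0,0],
    [0,0,0],
    [0,0,0],
  ],
  grip=[1,1,1],
)

```text
time_s: 2.5
position: [0.4004, -0.2269, 0.2446]
tcp_rot: [[-0.998, -0.0, -0.063], [0.063, 0.002, -0.998], [0.0, -1.0, -0.002]]
force: [-0.6, -0.4, 0.1]
opening: 0.011
```

>>> arm_command(
  translation=[
    [-0.1,0.3,-0.35],
    [-0.15,0.8,-0.65],
    [-0.15,0.8,-0.65],
    [-0.15,0.8,-0.65],
  ],
  rotation=[
    [0,0,0],
    [0,0,0],
    [0,0,0],
    [0,0,0],
  ],
  grip=[1,1,1,1],
)

```text
time_s: 2.9
position: [0.4154, -0.18, 0.1803]
tcp_rot: [[-0.998, -0.001, -0.067], [0.067, -0.0, -0.998], [0.001, -1.0, 0.0]]
force: [-0.4, -0.6, 0.7]
opening: 0.003
```

```bash
python3 - <<'E'
from h import *
plan([along(*U,-.285,.05)],U[1])
c=cap('side','s1')
cv2.imwrite('pics/s1c.png',cv2.resize(c['image'][120:300,280:520],None,fx=3,fy=3))
E
```

```text
t 2.9 pos [ 0.4154 -0.18    0.1803] F [-0.35 -0.61  0.67] rot [-0.0003  0.0008  0.0007]
[-0.2    1.629 -0.063]
```

View pics/s1c.png

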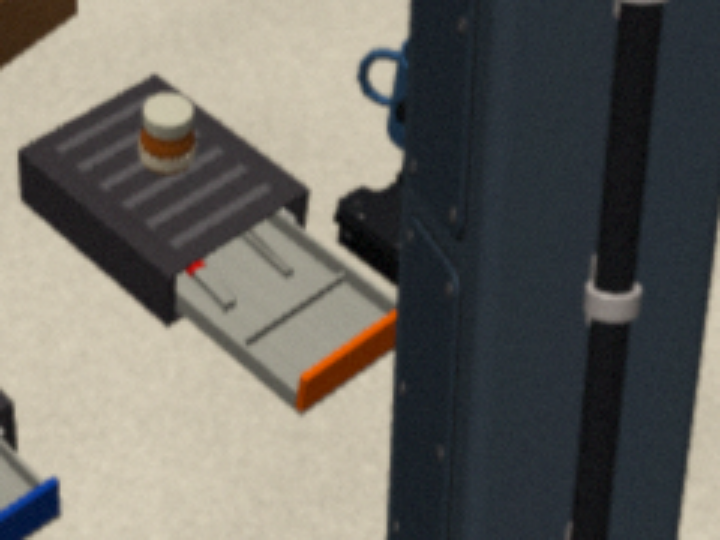

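The arm hides the fingertips, but the lip is about 50 mm ahead of the TCP, as computed. I'll go down, then push.

>>> arm_command(
  translation=[
    [0,0.5,-0.06],
    [-0.03,1,-0.06],
    [-0.06,1,-0.06],
  ],
  rotation=[
    [0,0,0],
    [0,0,0],
    [0,0,0],
  ],
  grip=[1,1,1],
)

```text
time_s: 3.25
position: [0.419, -0.1751, 0.0978]
tcp_rot: [[-0.998, -0.006, -0.07], [0.07, 0.004, -0.998], [0.006, -1.0, -0.003]]
force: [-0.3, 0.3, 0.4]
opening: 0.005
```

>>> arm_command(
  translation=[
    [0,0.35,0],
    [0,0.62,0],
    [0,0.62,0],
  ],
  rotation=[
    [0,0,0],
    [0,0,0],
    [0,0,0],
  ],
  grip=[1,1,1],
)

```text
time_s: 3.55
position: [0.4211, -0.1761, 0.0514]
tcp_rot: [[-0.998, 0.001, -0.069], [0.069, -0.001, -0.998], [-0.001, -1.0, 0.0]]
force: [-0.5, -0.2, 0.9]
opening: 0.003
```

>>> arm_command(
  translation=[
    [-0.08,0,0],
    [-0.16,0,0],
    [-0.24,0,0],
    [-0.32,0,0],
    [-0.4,0,0],
  ],
  rotation=[
    [0,0,0],
    [0,0,0],
    [0,0,0],
    [0,0,0],
    [0,0,0],
  ],
  grip=[1,1,1,1,1],
)

```text
time_s: 4.05
position: [0.4533, -0.1769, 0.0516]
tcp_rot: [[-0.998, 0.001, -0.068], [0.068, -0.001, -0.998], [-0.001, -1.0, 0.001]]
force: [-0.3, -0.2, 0.8]
opening: 0.003
```

```bash
python3 - <<'E'
from h import *
plan([along(*U,-.180,.05)],U[1])
c=cap('top'); print(fitlip([c],'o',(.477,-.179,-.068)))
E
```

```text
t 4.05 pos [ 0.4533 -0.1769  0.0516] F [-0.3  -0.15  0.8 ] rot [-0.0007  0.0004 -0.0012]
[-1.041  0.021  0.009]
(array([ 0.477, -0.179, -0.068]), np.float64(1.0))
```

>>> arm_command(
  translation=[
    [-0.05,0,0],
    [-0.1,0,0],
    [-0.15,0,0],
    [-0.2,0,0],
    [-0.25,0,0],
  ],
  rotation=[
    [0,0,0],
    [0,0,0],
    [0,0,0],
    [0,0,0],
    [0,0,0],
  ],
  grip=[1,1,1,1,1],
)

```text
time_s: 4.6
position: [0.4719, -0.1778, 0.0508]
tcp_rot: [[-0.998, -0.001, -0.068], [0.068, 0.001, -0.998], [0.001, -1.0, -0.001]]
force: [-1.4, 0.4, 0.8]
opening: 0.001
```

>>> arm_command(
  translation=[
    [-0.05,0,0],
    [-0.1,0,0],
    [-0.15,0,0],
    [-0.2,0,0],
    [-0.25,0,0],
  ],
  rotation=[
    [0,0,0],
    [0,0,0],
    [0,0,0],
    [0,0,0],
    [0,0,0],
  ],
  grip=[1,1,1,1,1],
)

```text
time_s: 5.1
position: [0.4923, -0.1792, 0.0508]
tcp_rot: [[-0.998, -0.001, -0.068], [0.068, 0.0, -0.998], [0.001, -1.0, -0.0]]
force: [-1.9, 0.1, -1.2]
opening: 0.003
```

>>> arm_command(
  translation=[
    [-0.05,0,0],
    [-0.1,0,0],
    [-0.15,0,0],
    [-0.2,0,0],
    [-0.25,0,0],
  ],
  rotation=[
    [0,0,0],
    [0,0,0],
    [0,0,0],
    [0,0,0],
    [0,0,0],
  ],
  grip=[1,1,1,1,1],
)

```text
time_s: 5.6
position: [0.5124, -0.1807, 0.0509]
tcp_rot: [[-0.998, -0.0, -0.068], [0.068, 0.0, -0.998], [0.0, -1.0, -0.0]]
force: [-1.9, 1.3, -2.0]
opening: 0.007
```

>>> arm_command(
  translation=[
    [-0.04,0,0],
    [-0.08,0,0],
    [-0.12,0,0],
    [-0.16,0,0],
    [-0.19,0,0],
  ],
  rotation=[
    [0,0,0],
    [0,0,0],
    [0,0,0],
    [0,0,0],
    [0,0,0],
  ],
  grip=[1,1,1,1,1],
)

```text
time_s: 6.1
position: [0.5277, -0.1819, 0.051]
tcp_rot: [[-0.998, 0.0, -0.068], [0.068, -0.0, -0.998], [-0.0, -1.0, 0.0]]
force: [-2.0, 0.7, -0.8]
opening: 0.006
```

>>> arm_command(
  translation=[
    [-0.02,0,0],
    [-0.04,0,0],
    [-0.06,0,0],
  ],
  rotation=[
    [0,0,0],
    [0,0,0],
    [0,0,0],
  ],
  grip=[1,1,1],
)

```text
time_s: 6.4
position: [0.5322, -0.1822, 0.051]
tcp_rot: [[-0.998, 0.0, -0.068], [0.068, -0.0, -0.998], [-0.0, -1.0, 0.0]]
force: [-1.2, 0.8, -0.2]
opening: 0.008
```

>>> arm_command(
  translation=[
    [-0.015,0,0],
    [-0.03,0,0],
    [-0.03,0,0],
  ],
  rotation=[
    [0,0,0],
    [0,0,0],
    [0,0,0],
  ],
  grip=[1,1,1],
)

```text
time_s: 6.7
position: [0.5349, -0.1824, 0.051]
tcp_rot: [[-0.998, 0.001, -0.068], [0.068, -0.0, -0.998], [-0.001, -1.0, 0.0]]
force: [0.2, 0.4, 0.7]
opening: 0.004
```

>>> arm_command(
  translation=[
    [-0.015,0,0],
    [-0.03,0,0],
  ],
  rotation=[
    [0,0,0],
    [0,0,0],
  ],
  grip=[1,1],
)

```text
time_s: 6.9
position: [0.5352, -0.1824, 0.051]
tcp_rot: [[-0.998, -0.004, -0.067], [0.067, 0.001, -0.998], [0.004, -1.0, -0.0]]
force: [-7.7, -2.4, 4.8]
opening: 0.005
```

>>> arm_command(
  translation=[
    [-0.015,0,0],
    [-0.03,0,0],
  ],
  rotation=[
    [0,0,0],
    [0,0,0],
  ],
  grip=[1,1],
)

```text
time_s: 7.1
position: [0.5353, -0.1823, 0.0509]
tcp_rot: [[-0.998, -0.009, -0.066], [0.066, 0.002, -0.998], [0.009, -1.0, -0.001]]
force: [-12.0, -2.9, 7.2]
opening: 0.006
```

>>> arm_command(
  translation=[
    [-0.015,0,0],
    [-0.03,0,0],
  ],
  rotation=[
    [0,0,0],
    [0,0,0],
  ],
  grip=[1,1],
)

```text
time_s: 7.3
position: [0.5354, -0.182, 0.0508]
tcp_rot: [[-0.998, -0.014, -0.066], [0.066, 0.003, -0.998], [0.014, -1.0, -0.002]]
force: [-16.8, -4.9, 9.1]
opening: 0.005
```

It's seated: the force rose against a hard stop at a TCP x of 0.535, which matches the predicted home position. Now I'll back off and rise.

>>> arm_command(
  translation=[
    [0.1,0,0],
    [0.3,0,0],
    [0.4,-0.1,0],
    [0.4,-0.5,0],
    [0.4,-1,0],
  ],
  rotation=[
    [0,0,0],
    [0,0,0],
    [0,0,0],
    [0,0,0],
    [0,0,0],
  ],
  grip=[1,1,1,1,1],
)

```text
time_s: 7.8
position: [0.5093, -0.1804, 0.1311]
tcp_rot: [[-0.998, -0.001, -0.069], [0.069, 0.001, -0.998], [0.002, -1.0, -0.001]]
force: [0.2, -0.0, -0.3]
opening: 0.008
```

>>> arm_command(
  translation=[
    [0,-0.2,-0.4],
    [0,-0.2,-0.9],
    [0,-0.2,-0.9],
  ],
  rotation=[
    [0,0,0],
    [0,0,0],
    [0,0,0],
  ],
  grip=[1,1,1],
)

```text
time_s: 8.1
position: [0.5149, -0.1051, 0.1485]
tcp_rot: [[-0.998, 0.002, -0.064], [0.064, 0.001, -0.998], [-0.002, -1.0, -0.001]]
force: [-1.5, 0.4, -0.0]
opening: 0.007
```

>>> arm_command(
  translation=[
    [0,0,-0.5],
    [0,0,-0.9],
    [0,0,-0.9],
  ],
  rotation=[
    [0,0,0],
    [0,0,0],
    [0,0,0],
  ],
  grip=[1,1,1],
)

```text
time_s: 8.4
position: [0.5196, -0.0342, 0.1473]
tcp_rot: [[-0.998, 0.001, -0.064], [0.064, 0.001, -0.998], [-0.001, -1.0, -0.001]]
force: [-0.6, -0.6, -0.7]
opening: 0.004
```

>>> arm_command(
  translation=[
    [0,0,-0.5],
    [0,0,-0.9],
    [0,0,-0.9],
  ],
  rotation=[
    [0,0,0],
    [0,0,0],
    [0,0,0],
  ],
  grip=[1,1,1],
)

```text
time_s: 8.7
position: [0.525, 0.0368, 0.1472]
tcp_rot: [[-0.998, 0.001, -0.064], [0.064, 0.0, -0.998], [-0.001, -1.0, -0.0]]
force: [-0.5, -0.9, -0.4]
opening: 0.003
```

```bash
python3 - <<'E'
from h import *
plan([along(*C,-.138,.12)],C[1])
cs=[cap('top','t2'),cap('side','s2')]
for c in cs: print(fitlip([c],'o',(.547,-.184,-.068)))
print(fitlip(cs[:1],'b',(.549,.154,-.08)))
im=np.hstack([cv2.resize(cs[0]['image'][120:300,200:440],None,fx=1.67,fy=1.67),cv2.resize(cs[1]['image'][120:300,260:500],None,fx=1.67,fy=1.67)])
cv2.imwrite('pics/c2.png',im[:,:800])
E
```

```text
t 8.7 pos [0.525  0.0368 0.1472] F [-0.53 -0.89 -0.44] rot [ 0.0005  0.0143 -0.0013]
[-0.599  0.342 -1.459]
(array([ 0.54971803, -0.18603854, -0.02871574]), np.float64(0.3805516596540439))
(array([ 0.57049193, -0.16496413,  0.42073093]), np.float64(0.7014897921647968))
(array([ 0.54861751,  0.16723828, -0.15970572]), np.float64(0.749569495694957))
```

View pics/c2.png

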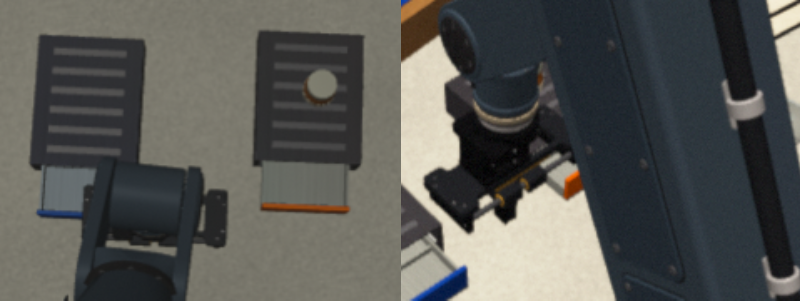

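The orange tray shows as home: its lip fits at x = 0.5497 against 0.5503 expected, and the jar hasn't moved. Now to the clean bay.

>>> arm_command(
  translation=[
    [-0.3,0,-0.5],
    [-0.3,0,-0.8],
    [-0.3,0,-0.8],
  ],
  rotation=[
    [0,0.0143,0],
    [0,0.0143,0],
    [0,0.0143,0],
  ],
  grip=[1,1,1],
)

```text
time_s: 9.1
position: [0.554, 0.0976, 0.1471]
tcp_rot: [[-0.997, 0.002, -0.082], [0.082, 0.0, -0.997], [-0.002, -1.0, -0.0]]
force: [0.4, -0.3, -1.2]
opening: 0.008
```

>>> arm_command(
  translation=[
    [-0.3,0,-0.4],
    [-0.3,0,-0.66],
    [-0.3,0,-0.66],
    [-0.3,0,-0.66],
  ],
  rotation=[
    [0,0,0],
    [0,0,0],
    [0,0,0],
    [0,0,0],
  ],
  grip=[1,1,1,1],
)

```text
time_s: 9.5
position: [0.5807, 0.146, 0.1467]
tcp_rot: [[-0.997, -0.001, -0.083], [0.083, -0.001, -0.997], [0.001, -1.0, 0.001]]
force: [-0.1, 0.3, -0.0]
opening: 0.002
```

```bash
python3 - <<'E'
from h import *
plan([along(*C,-.138,.046)],C[1])
c=cap('side','s3')
r=fitlip([c],'b',(.5495,.153,-.08));print(r)
im=c['image'].copy()
for p in proj(c,box(.5495,.153,-.0795,-.004,.004,.132,.012,.052)): cv2.circle(im,tuple(int(round(v)) for v in p),1,(0,255,255),-1)
s=bot.read_state();t=np.array(s['position'])+np.array(s['tcp_rot'])[:,1]*.022
for z in(t[2],.012): cv2.circle(im,tuple(int(round(v)) for v in proj(c,[t[0],t[1],z])[0]),1,(0,0,255),-1)
cv2.imwrite('pics/s3c.png',cv2.resize(im[180:340,160:370],None,fx=3.5,fy=3.5))
E
```

```text
t 9.5 pos [0.5807 0.146  0.1467] F [-0.06  0.26 -0.02] rot [-0.001  -0.0038  0.0009]
[ 0.008  1.258 -0.054]
(array([ 0.55084664,  0.15574749, -0.0570782 ]), np.float64(0.1698474872906075))
```

View pics/s3c.png

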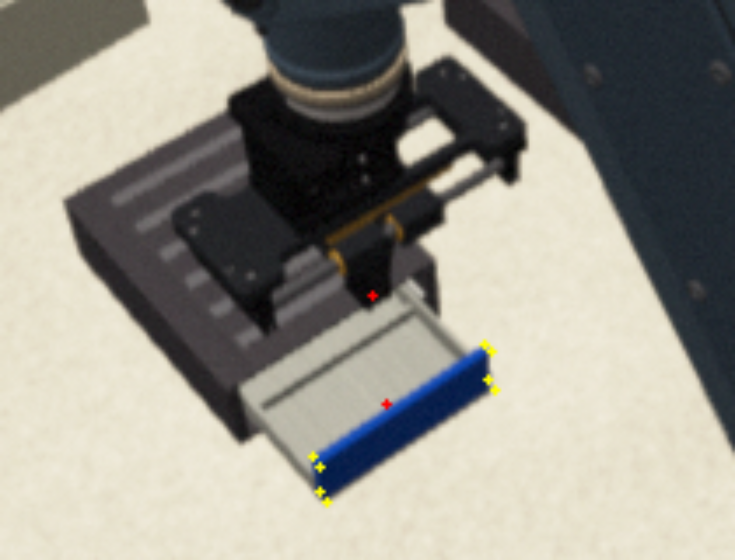

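The predicted lip corners match the picture, and the fingertip lands about 16 mm behind the lip. Going down.

>>> arm_command(
  translation=[
    [0,0.4,-0.05],
    [0,0.8,-0.05],
    [0,0.8,-0.05],
  ],
  rotation=[
    [0,0,0],
    [0,0,0],
    [0,0,0],
  ],
  grip=[1,1,1],
)

```text
time_s: 9.85
position: [0.5777, 0.1497, 0.0793]
tcp_rot: [[-0.996, -0.01, -0.084], [0.084, -0.001, -0.996], [0.01, -1.0, 0.002]]
force: [-1.2, 0.4, -0.6]
opening: 0.005
```

>>> arm_command(
  translation=[
    [0,0.2,0],
    [0,0.4,0],
    [0,0.43,0],
    [0,0.43,0],
  ],
  rotation=[
    [0,0,0],
    [0,0,0],
    [0,0,0],
    [0,0,0],
  ],
  grip=[1,1,1,1],
)

```text
time_s: 10.25
position: [0.5815, 0.1509, 0.0493]
tcp_rot: [[-0.996, 0.0, -0.084], [0.084, -0.0, -0.996], [-0.0, -1.0, 0.0]]
force: [-0.1, -1.3, 1.0]
opening: 0.008
```

>>> arm_command(
  translation=[
    [0.04,0,0],
    [0.08,0,0],
    [0.12,0,0],
    [0.16,0,0],
    [0.2,0,0],
  ],
  rotation=[
    [0,0,0],
    [0,0,0],
    [0,0,0],
    [0,0,0],
    [0,0,0],
  ],
  grip=[1,1,1,1,1],
)

```text
time_s: 10.75
position: [0.5651, 0.1532, 0.0488]
tcp_rot: [[-0.997, 0.0, -0.083], [0.083, 0.0, -0.997], [-0.0, -1.0, -0.0]]
force: [-0.5, 0.0, 0.3]
opening: 0.002
```

>>> arm_command(
  translation=[
    [0.05,0,0],
    [0.1,0,0],
    [0.15,0,0],
    [0.2,0,0],
    [0.25,0,0],
  ],
  rotation=[
    [0,0,0],
    [0,0,0],
    [0,0,0],
    [0,0,0],
    [0,0,0],
  ],
  grip=[1,1,1,1,1],
)

```text
time_s: 11.25
position: [0.5455, 0.1547, 0.0487]
tcp_rot: [[-0.997, 0.001, -0.083], [0.083, 0.0, -0.997], [-0.001, -1.0, -0.0]]
force: [1.9, -0.8, 1.2]
opening: 0.007
```

```bash
python3 - <<'E'
from h import *
plan([along(*C,-.272,.0455)],C[1])
c=cap('side','s4')
print(fitlip([c],'b',(.535,.153,-.08)))
cv2.imwrite('pics/s4c.png',cv2.resize(c['image'][180:340,160:370],None,fx=3.5,fy=3.5))
E
```

```text
t 11.25 pos [0.5455 0.1547 0.0487] F [ 1.86 -0.78  1.16] rot [ 0.0001 -0.0033 -0.0008]
[1.237 0.039 0.025]
(array([ 0.53379659,  0.15673412, -0.0581208 ]), np.float64(0.14807453416149063))
```

View pics/s4c.png

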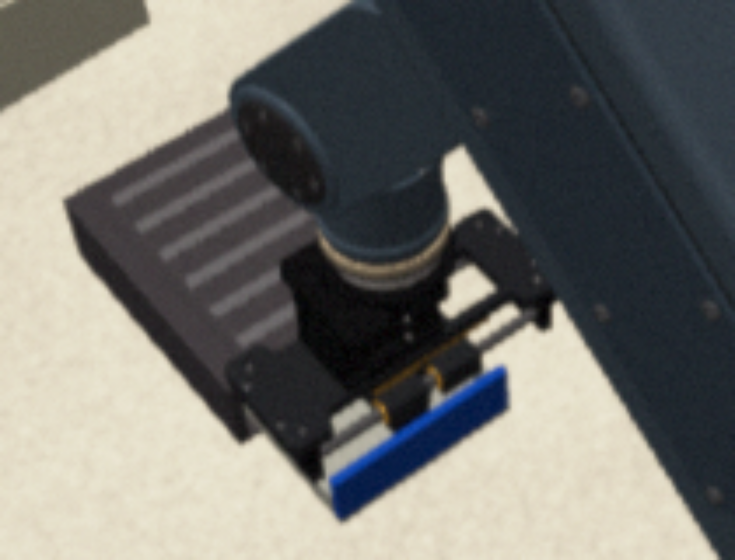

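The tray is following the finger: the blue lip's lower end is at (340,500) in the crop, out about 17 mm, with about 2 N of pull. Continuing.

>>> arm_command(
  translation=[
    [0.05,0,0],
    [0.1,0,0],
    [0.15,0,0],
    [0.2,0,0],
    [0.25,0,0],
  ],
  rotation=[
    [0,0,0],
    [0,0,0],
    [0,0,0],
    [0,0,0],
    [0,0,0],
  ],
  grip=[1,1,1,1,1],
)

```text
time_s: 11.8
position: [0.5252, 0.1564, 0.0486]
tcp_rot: [[-0.997, -0.0, -0.083], [0.083, -0.0, -0.997], [0.0, -1.0, 0.0]]
force: [2.0, -0.5, 0.6]
opening: 0.005
```

>>> arm_command(
  translation=[
    [0.05,0,0],
    [0.1,0,0],
    [0.15,0,0],
    [0.2,0,0],
    [0.25,0,0],
  ],
  rotation=[
    [0,0,0],
    [0,0,0],
    [0,0,0],
    [0,0,0],
    [0,0,0],
  ],
  grip=[1,1,1,1,1],
)

```text
time_s: 12.3
position: [0.5053, 0.158, 0.0486]
tcp_rot: [[-0.997, -0.0, -0.083], [0.083, -0.0, -0.997], [0.0, -1.0, 0.0]]
force: [1.8, -1.0, 0.2]
opening: 0.006
```

>>> arm_command(
  translation=[
    [0.05,0,0],
    [0.1,0,0],
    [0.15,0,0],
    [0.2,0,0],
    [0.25,0,0],
  ],
  rotation=[
    [0,0,0],
    [0,0,0],
    [0,0,0],
    [0,0,0],
    [0,0,0],
  ],
  grip=[1,1,1,1,1],
)

```text
time_s: 12.8
position: [0.4853, 0.1597, 0.0485]
tcp_rot: [[-0.997, -0.0, -0.083], [0.083, -0.0, -0.997], [0.0, -1.0, 0.0]]
force: [2.8, -2.6, 0.9]
opening: 0.006
```

>>> arm_command(
  translation=[
    [0.05,0,0],
    [0.1,0,0],
    [0.15,0,0],
    [0.2,0,0],
    [0.25,0,0],
  ],
  rotation=[
    [0,0,0],
    [0,0,0],
    [0,0,0],
    [0,0,0],
    [0,0,0],
  ],
  grip=[1,1,1,1,1],
)

```text
time_s: 13.3
position: [0.4654, 0.1614, 0.0485]
tcp_rot: [[-0.997, -0.0, -0.083], [0.083, 0.0, -0.997], [0.0, -1.0, 0.0]]
force: [1.3, -1.6, -0.6]
opening: 0.007
```

>>> arm_command(
  translation=[
    [0.03,0,0],
    [0.06,0,0],
    [0.09,0,0],
    [0.11,0,0],
    [0.12,0,0],
  ],
  rotation=[
    [0,0,0],
    [0,0,0],
    [0,0,0],
    [0,0,0],
    [0,0,0],
  ],
  grip=[1,1,1,1,1],
)

```text
time_s: 13.8
position: [0.4559, 0.1622, 0.0485]
tcp_rot: [[-0.997, -0.0, -0.083], [0.083, 0.0, -0.997], [0.0, -1.0, 0.0]]
force: [0.8, -0.7, -0.4]
opening: 0.008
```

>>> arm_command(
  translation=[
    [0.02,0,0],
    [0.04,0,0],
    [0.055,0,0],
    [0.07,0,0],
  ],
  rotation=[
    [0,0,0],
    [0,0,0],
    [0,0,0],
    [0,0,0],
  ],
  grip=[1,1,1,1],
)

```text
time_s: 14.2
position: [0.4505, 0.1626, 0.0486]
tcp_rot: [[-0.997, 0.0, -0.083], [0.083, 0.0, -0.997], [-0.0, -1.0, -0.0]]
force: [1.8, -1.3, -0.5]
opening: 0.002
```

>>> arm_command(
  translation=[
    [0.015,0,0],
    [0.03,0,0],
  ],
  rotation=[
    [0,0,0],
    [0,0,0],
  ],
  grip=[1,1],
)

```text
time_s: 14.4
position: [0.4481, 0.1628, 0.0486]
tcp_rot: [[-0.997, 0.0, -0.083], [0.083, 0.0, -0.997], [-0.0, -1.0, -0.0]]
force: [1.6, -1.4, -0.7]
opening: 0.007
```

>>> arm_command(
  translation=[
    [0.015,0,0],
    [0.03,0,0],
  ],
  rotation=[
    [0,0,0],
    [0,0,0],
  ],
  grip=[1,1],
)

```text
time_s: 14.6
position: [0.4481, 0.1629, 0.0487]
tcp_rot: [[-0.997, 0.005, -0.082], [0.082, 0.0, -0.997], [-0.005, -1.0, -0.001]]
force: [5.9, -3.0, -4.8]
opening: 0.004
```

>>> arm_command(
  translation=[
    [0.015,0,0],
    [0.03,0,0],
    [0.03,0,0],
  ],
  rotation=[
    [0,0,0],
    [0,0,0],
    [0,0,0],
  ],
  grip=[1,1,1],
)

```text
time_s: 14.9
position: [0.4481, 0.163, 0.0489]
tcp_rot: [[-0.997, 0.01, -0.082], [0.082, 0.0, -0.997], [-0.01, -1.0, -0.001]]
force: [7.6, -3.6, -5.0]
opening: 0.009
```

>>> arm_command(
  translation=[
    [-0.08,0,0],
    [-0.16,0,0],
    [-0.2,0,0],
    [-0.2,0,0],
  ],
  rotation=[
    [0,0,0],
    [0,0,0],
    [0,0,0],
    [0,0,0],
  ],
  grip=[1,1,1,1],
)

```text
time_s: 15.3
position: [0.4593, 0.1619, 0.0485]
tcp_rot: [[-0.997, -0.001, -0.083], [0.083, 0.0, -0.997], [0.001, -1.0, -0.0]]
force: [0.0, 0.9, -0.3]
opening: 0.001
```

>>> arm_command(
  translation=[
    [0,-0.3,0],
    [0,-0.7,0],
    [0,-1,0],
    [0,-1,0],
  ],
  rotation=[
    [0,0,0],
    [0,0,0],
    [0,0,0],
    [0,0,0],
  ],
  grip=[1,1,1,1],
)

```text
time_s: 15.7
position: [0.4605, 0.1623, 0.1311]
tcp_rot: [[-0.997, 0.005, -0.083], [0.083, 0.001, -0.997], [-0.005, -1.0, -0.001]]
force: [0.1, 0.6, -0.1]
opening: 0.004
```

>>> arm_command(
  translation=[
    [0,-0.4,0.3],
    [0,-0.8,0.7],
    [0,-1,1],
    [0,-1,1],
  ],
  rotation=[
    [0,0,0],
    [0,0,0],
    [0,0,0],
    [0,0,0],
  ],
  grip=[1,1,1,1],
)

```text
time_s: 16.1
position: [0.4532, 0.0803, 0.2097]
tcp_rot: [[-0.996, 0.003, -0.086], [0.086, -0.001, -0.996], [-0.003, -1.0, 0.0]]
force: [-0.5, 0.1, -0.8]
opening: 0.005
```

>>> arm_command(
  translation=[
    [0,0,0.4],
    [0,0,0.8],
    [0,0,1],
    [0,0,1],
  ],
  rotation=[
    [0,0,0],
    [0,0,0],
    [0,0,0],
    [0,0,0],
  ],
  grip=[1,1,1,1],
)

```text
time_s: 16.5
position: [0.4452, 0.0018, 0.2071]
tcp_rot: [[-0.996, -0.003, -0.086], [0.086, 0.001, -0.996], [0.003, -1.0, -0.001]]
force: [0.6, 0.5, -0.0]
opening: 0.006
```

```bash
python3 - <<'E'
from h import *
plan([],C[1])
cs=[cap('top','t5'),cap('side','s5')]
for c in cs: print('blue',fitlip([c],'b',along(*C,-.286,0)[:2].tolist()+[-.08]),'orange',fitlip([c],'o',along(*U,-.166,0)[:2].tolist()+[-.068]))
print('expected',along(*C,-.286,0),along(*U,-.166,0))
for k,z in dict(jar_mid=.0895,bottle_mid=.085,bowl_mid=.017,mug_mid=.045,clean_tweezers_mid=.017,clean_scaler_mid=.017).items():
    for n,c in zip(('top','side'),cs):
        for r in models.spot_point(n,k)[:1]: print(k,n,round(r['conf'],2),atz(c,np.array(r['point'])*[640,480],z).round(3))
im=np.hstack([cv2.resize(cs[0]['image'][110:310,180:420],None,fx=1.65,fy=1.65),cv2.resize(cs[1]['image'][110:310,170:410],None,fx=1.65,fy=1.65)])
cv2.imwrite('pics/c5.png',im)
E
```

```text
t 16.5 pos [0.4452 0.0018 0.2071] F [ 0.63  0.49 -0.04] rot [ 0.0007 -0.006   0.003 ]
blue (array([ 0.43263504,  0.16664528, -0.10793432]), np.float64(0.5071031500926497)) orange (array([ 0.55024071, -0.18575061, -0.0408873 ]), np.float64(0.44401190748797803))
blue (array([ 0.43523366,  0.16541287, -0.05459605]), np.float64(0.17986881937436927)) orange (array([ 0.56734385, -0.27319806,  0.36583455]), np.float64(0.8185303514376997))
expected [0.43280332 0.16201306 0.        ] [ 0.55038364 -0.1842207   0.        ]
jar_mid top 0.57 [ 0.721 -0.208  0.089]
jar_mid side 0.79 [ 0.728 -0.212  0.089]
bottle_mid top 0.56 [0.457 0.402 0.085]
bottle_mid side 0.63 [0.462 0.404 0.085]
bowl_mid top 0.95 [ 0.414 -0.455  0.017]
bowl_mid side 0.53 [0.455 0.151 0.017]
mug_mid top 0.64 [ 0.633 -0.45   0.045]
clean_tweezers_mid top 0.44 [0.58  0.176 0.017]
clean_tweezers_mid side 0.58 [0.592 0.169 0.017]
clean_scaler_mid top 0.56 [0.596 0.133 0.017]
clean_scaler_mid side 0.51 [0.601 0.131 0.017]
```

View pics/c5.png

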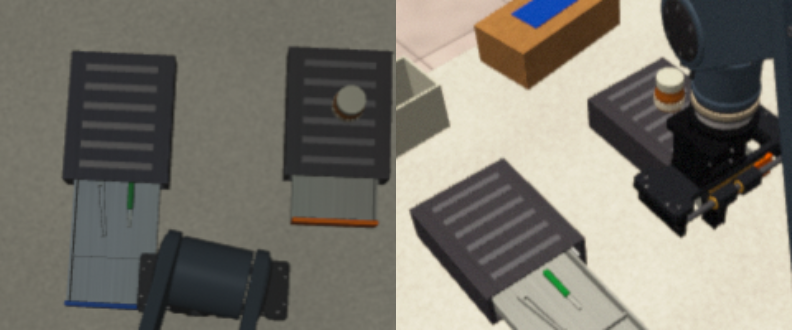

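The crop shows the blue tray fully out, with its lip at about (100,303) and the tweezers and scaler inside. The orange tray is shut, with its lip at about (333,222), and the jar is in place. Nothing is touching the robot, so I'm handing in.

```bash
python3 -c "
from rig import bot
print(bot.hand_in())"
```

```text
the job is handed in; nothing more can be done
None
```

The changeover is done and handed in at about 16.6 s: the used tray is home and the clean tray is out at its stop.

- **Used tray:** I pushed it in with about 2 N until it met its hard stop, where the force peaked at about 20 N. The last top view puts the orange lip at x = 0.550 m, which matches the expected home position.
- **Clean tray:** I drew it out with about 2–3 N from a fingertip behind the lip. It met its stop at about 10 N, then I backed off and lifted clear. The blue lip fits at x = 0.433–0.435 m against 0.433 m expected.
- **Other items:** The tweezers and scaler show in the clean tray. The jar, bottle, bowl and mug came out within about 12 mm of their first readings, which is the spread of the network estimates. The instruments in the used tray are now under the rack roof, so I could not see them again.
- **Checks that disagreed:** The side-view fit of the orange lip (x = 0.567 m) was unusable because the arm covered it. The side-view network hit for the bowl landed on the clean tray and was a false report. I used the top view for both.

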